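# Draw the long rolling pin out of the tool drawer and hold it ready over the slab board

## Task

Pull the drawer of the green wooden tool chest out to its stop, and take out the rolling pin: it is longer than the opening, so its front end has to be tipped up and the pin drawn out slantwise from under the chest top. Finish while still holding the pin in the gripper, level and steady over the middle of the slab-rolling board, lying across both rails and about a hand's breadth above them, ready to roll. Leave the cup on the chest, the bowl and the bucket where they are.

Things in the scene. Friction and masses are not known exactly. Their poses are not given: they have to be found in the camera images.
- chest: Green-painted wooden desktop tool chest with a single drawer, 330 (x) x 240 (y) x 115 mm high, fixed to the bench. Origin: centre of its underside on the bench. Its -x axis points out of the front, the way the drawer opens; the carcass front face is at x = -165 mm. The chest top is 12 mm thick, its underside 103 mm above the bench.
- drawer (a joint): How far the drawer is pulled out, m: 0 shut, 0.18 at its stop. Runs with about 1.5 N friction and stays where it is left. The drawer is a box open on top, inside 296 mm long (front to back) and 190 mm wide; its floor is 22 mm above the bench, its sides reach 75 mm, its front panel (14 mm thick) 94 mm above the bench. At the stop, 180 mm of its inside is open in front of the carcass; the rest stays under the chest top.
- knob (a point): Middle of the drawer's round dark wooden knob head, 28 mm diameter and 20 mm long, axis along the chest's x, on a thin neck; it stands 28 mm in front of the drawer's front panel, 72 mm above the bench. Pulls the drawer; moves with it.
- pin_center (a point): Middle of the rolling pin, on its axis: a plain round beech dowel 280 mm long, 30 mm diameter, about 0.15 kg. The point's x axis runs along the pin. At the start it lies on the drawer floor, lengthways in the drawer (roughly along the chest's x), hidden until the drawer is opened, and travels with the drawer.
- pin_end1 (a point): Centre of the rolling pin's end face at -x of its own axis, 140 mm from the middle.
- pin_end2 (a point): Centre of the rolling pin's other end face, at +x of its own axis, 140 mm from the middle.
- board_top (a point): Middle of the slab-rolling board, at the height of the tops of its rails (23 mm above the bench). The board is 260 (x) x 240 (y) mm and 15 mm thick, grey canvas on top, fixed to the bench; two dark wooden thickness rails, 28 mm wide and 8 mm high, run along the point's x axis at y = -104 and +104 mm. The pin is to be held along the point's y axis, either way round.
- cup_mid (a point): Bystander: blue ceramic cup, 72 mm wide, 75 mm high, standing on the rear half of the chest top; point half-way up.
- bowl_mid (a point): Bystander: terracotta bowl, 120 mm wide, 55 mm high; point half-way up.
- bucket_mid (a point): Bystander: small pink plastic bucket, 132 mm wide at the rim, 115 mm high; point half-way up.

How it is judged:
By the outcome, as a careful person would: the job done as asked, in the order asked, and still so for the second after the job is handed in, while the arm keeps its last pose, push and grip.
It also fails if it takes over 48 s, if anything falls off the work surface, if the arm or the gripper's body presses on something with over 40 N, if the wrist force passes 120 N, or if a joint passes its speed limit or range.

## Robot

A 6-joint arm with a two-finger parallel gripper is mounted at the origin on the work surface. World frame = base frame: x ahead of the robot, y to its left, z up, the work surface at z = 0. Lengths are in m, angles in rad, forces in N, time in s.
With the tool pointing down it reaches from about 0.275 to 0.725 m from the base axis. Payload 15.9 kg.
Tool frame: the origin (TCP) lies on the centre line of the jaws, within the pads' length; the fingertips stand 14 mm ahead of it and the grasp point (between the pads) lies 5 mm behind it; z points along the fingers, y is the line along which they close (so a half turn about z gives the same grasp; the last joint's range is limited). The gripper opens to 85 mm and grips with 20 to 120 N. Pads are 22 mm wide; open, the fingers measure 114 mm over their backs; the gripper's body (76 mm by 85 mm) begins 54 mm behind the grasp point. The pads swing forward as they close: fully open they stand 13 mm farther back than shut.
Start: joints at [-1.224, 0.213, -0.034, 1.323, 0, 1.571], TCP at [0.17, -0.47, 0.245] pointing down, gripper open.
Joint ranges: [-2.98, 2.98], [-0.74, 1.72], [-1.14, 1.35], [-2.1, 2.04], [-1.57, 1.44], [-3.14, 3.14]. Speed limits (rad/s): [1.89, 1.89, 2.39, 2.57, 3.14, 3.14].

## Interface

Orientations are given as a unit quaternion [x, y, z, w].
In Python, from station import ctrl, monitor, camera gives the robot as it stands. The module is installed in compiled form; this text tells all that it offers. Calls block until the motion is done:
- ctrl.movep(position, orientation): joint-space move of the TCP to a pose.
- ctrl.move_l(position, orientation=None, feed=0.15): straight line of the TCP; orientation=None keeps the orientation; feed is the mean speed in m/s.
- ctrl.move_joints(angles): joint-space move.
- ctrl.move_gripper(opening, squeeze=None): finger opening in m; squeeze is the grip in N (None keeps the last); returns when the fingers have stopped.
- ctrl.pause(seconds).
- ctrl.ik(position, orientation): joint angles nearest the present ones, or None.
- monitor.read_state(): the state.
- camera(name): name is "scene" or "top" or "wrist"; returns a dict with "pixels" (400x640x3 uint8, red, green, blue), "z_map" (400x640 float32, m along the optical axis (not along the pixel's ray), 0 where there is no reading), "vfov" (degrees; the focal length in pixels is half the picture's height over the tangent of half this angle, whatever the lens; pixels are square), "cx", "cy" (the principal point, pixels), "R" (3x3) and "t" (3): a world point X has camera coordinates R X + t. Camera axes: x right, y down, z forward; pixel columns grow to the right and rows downward; lengths in m; the calibration is good to about 2 mm. A picture is of the moment at which its call begins.
A pose or a line that the arm cannot do raises ctrl.Unreachable and nothing moves.
- ctrl.close_job(): hands the job in; it is judged then, once.
The state is a dict: "t": time; "qpos": joint angles; "dq": joint speeds; "tau": joint torques, N m; "ee_pos": TCP position; "orientation": TCP orientation; "wrist_force": force on the tool from outside, world axes, zero at the start; "wrist_torque": the same for the moment, N m; "finger_gap": finger opening in m; "grasp_force": force on a finger pad.
Only numpy, scipy, OpenCV 4.12 (cv2) and the standard library are available. Lean on these libraries where they do the work, as an engineer would, in place of code of your own. Each camera call takes 0.05 s, during which the arm holds its last target. There are 200 camera calls.

## Working session

There is one attempt and no reset: what is moved stays moved. The work goes in short steps, each a Python script; the robot and the scene stay as the last script left them, time stands still between calls to the robot, and variables do not carry over. Pictures are saved under pics/ and viewed, at most 10 in all, crops included, and the job is handed in when it is done.

```bash
mkdir -p pics; cat > h.py <<'E'
import numpy as np, cv2
from station import ctrl, monitor, camera
from scipy.spatial.transform import Rotation as Rn
def cloud(c):
    f=200/np.tan(np.radians(c["vfov"])/2); v,u=np.mgrid[0:400,0:640]; z=c["z_map"]
    P=np.stack([(u-c["cx"])/f*z,(v-c["cy"])/f*z,z],-1)
    return (P-c["t"])@c["R"]
def ray(c,u,v,h):
    f=200/np.tan(np.radians(c["vfov"])/2); R=np.array(c["R"]); o=-R.T@c["t"]
    d=R.T@np.array([(u-c["cx"])/f,(v-c["cy"])/f,1]); return o+d*(h-o[2])/d[2]
def save(c,n): cv2.imwrite(f"pics/{n}.png",c["pixels"][...,::-1])
E
python3 - <<'E'
from h import *
for n in("scene","top"):
    c=camera(n); save(c,n+"0"); np.savez(n+"0.npz",**c)
    print(n,c["vfov"],c["cx"],c["cy"],-np.array(c["R"]).T@c["t"],(c["z_map"]>0).mean())
print(monitor.read_state())
E
```

```text
scene 52.09001368762847 320.86212883454067 200.55998407493425 [ 1.47624666 -0.10213488  0.66750805] 0.995921875
top 54.53038429717184 319.14625940243315 196.55870243325901 [0.42635687 0.10143294 1.3298414 ] 0.99618359375
{'t': 0.1, 'qpos': array([-1.22401396e+00,  2.13301983e-01, -3.49733413e-02,  1.32350150e+00,
       -1.58896487e-05,  1.57079385e+00]), 'dq': array([-0.00079936, -0.00018494,  0.00368384,  0.00069866,  0.0006506 ,
        0.00013839]), 'tau': array([-7.44438566e-04, -6.87249541e+01,  4.87803483e+01,  1.23482294e-02,
        1.11913891e-04,  6.22679704e-05]), 'ee_pos': array([ 0.16983504, -0.46996826,  0.24487725]), 'orientation': array([ 9.85005040e-01,  1.72524871e-01, -9.24044199e-05, -4.81526007e-04]), 'wrist_force': array([-0.3831723 , -0.50131444, -0.37896572]), 'wrist_torque': array([-0.02681689, -0.01445634, -0.02403669]), 'grasp_force': 0.0, 'finger_gap': 0.08573306548118323}
```

View pics/scene0.png

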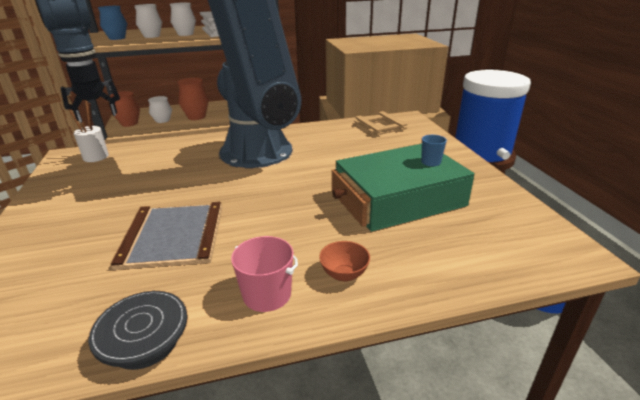

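View pics/top0.png

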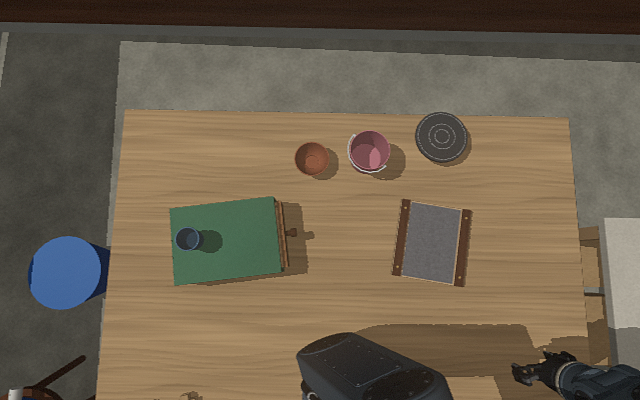

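The chest is at top-view (170–282, 197–285), opening toward image right with its knob at about (291,233). The board is at (393–472, 199–287). The bowl (312,158) and bucket (369,152) lie beyond. I'll measure these now.

```bash
python3 - <<'E'
from h import *
T=dict(np.load("top0.npz"));S=dict(np.load("scene0.npz"))
def green(c):
    h=cv2.cvtColor(c["pixels"],cv2.COLOR_RGB2HSV); return (cv2.inRange(h,(60,70,30),(88,255,255))>0)
P=cloud(T); m=green(T)&(P[...,2]>.1)&(P[...,2]<.13); q=P[m]
print("green z",np.median(q[:,2]),len(q))
# rays to plane z .115
mm=green(T).astype(np.uint8); mm=cv2.morphologyEx(mm,cv2.MORPH_CLOSE,np.ones((25,25)))
cs,_=cv2.findContours(mm,0,1); c=max(cs,key=cv2.contourArea)
b=cv2.boxPoints(cv2.minAreaRect(c)); 
W=np.float32([ray(T,*p,.115)[:2] for p in c[:,0]]); r=cv2.minAreaRect(W); print("chest top rect",r,cv2.boxPoints(r))
Ps=cloud(S); ms=green(S)&(abs(Ps[...,2]-.115)<.006); r=cv2.minAreaRect(np.float32(Ps[ms][:,:2])); print("scene",np.median(Ps[ms][:,2]),r)
# board
for C,PP,n in((T,P,"top"),(S,Ps,"scene")):
    g=(PP[...,2]>.008)&(PP[...,2]<.035)&(abs(PP[...,0]-.45)<.22)&(PP[...,1]<0)&(PP[...,1]>-.4)
    k,l,st,ce=cv2.connectedComponentsWithStats(g.astype(np.uint8)); i=1+np.argmax(st[1:,4])
    q=PP[l==i]; r=cv2.minAreaRect(np.float32(q[:,:2])); print(n,"board",r,np.percentile(q[:,2],[5,50,95]))
# knob: points in front of chest
for PP,n in((P,"top"),(Ps,"scene")):
    g=(PP[...,2]>.03)&(PP[...,2]<.105)&(abs(PP[...,0]-.4)<.2)&(PP[...,1]<.22)&(PP[...,1]>.05)
    q=PP[g]; print(n,len(q),q.min(0) if len(q) else 0,q.max(0) if len(q) else 0)
    q=q[q[:,1]<.165]; print(len(q), np.round(q[:40],3).tolist() if len(q)<60 else (q.mean(0),q.min(0),q.max(0)))
for nme,(u,v) in dict(cup=(188,239),bowl=(312,158),bucket=(369,152)).items(): print(nme,P[v,u],ray(T,u,v,.06))
E
```

```text
green z 0.11543663755696998 6662
chest top rect ((0.4824400246143341, 0.3881846070289612), (0.2372255176305771, 0.32634031772613525), 8.023637771606445) [[0.34221286 0.5332013 ]
 [0.38776398 0.21005563]
 [0.6226672  0.24316794]
 [0.5771161  0.56631356]]
scene 0.11480061064511335 ((0.48971834778785706, 0.38711822032928467), (0.23864373564720154, 0.32896220684051514), 7.93405294418335)
top board ((0.4922797679901123, -0.2851405739784241), (0.24012066423892975, 0.26022112369537354), 81.27741241455078) [0.01165442 0.0167473  0.02482883]
scene board ((0.49297982454299927, -0.28383827209472656), (0.23860251903533936, 0.26951318979263306), 81.48321533203125) [0.01323357 0.01631238 0.02384544]
top 405 [0.38782004 0.16800325 0.03035384] [0.59838399 0.21969671 0.10342684]
0 []
scene 744 [0.38989047 0.16579836 0.03009553] [0.59992008 0.21998178 0.1048843 ]
0 []
cup [0.48176129 0.49918098 0.12189685] [0.48460029 0.51956217 0.06      ]
bowl [0.77810786 0.12321054 0.00441102] [0.76335531 0.12229718 0.06      ]
bucket [ 0.80411536 -0.07758394  0.00332731] [ 0.78797637 -0.0699358   0.06      ]
```

```bash
cat >> h.py <<'E'
o=np.array([np.sin(np.radians(8.0)),-np.cos(np.radians(8.0)),0]); s=np.array([-o[1],o[0],0])  # out of chest; sideways(+x world)
CC=np.array([.486,.3875,0])
def ori(out,lean,flip=1):
    # tool z in plane of (out,down): body leans toward out by lean rad; tool y horizontal perpendicular to out
    z=-np.cos(lean)*np.array([0,0,1])-np.sin(lean)*out; y=flip*np.array([-out[1],out[0],0]); x=np.cross(y,z)
    return Rn.from_matrix(np.stack([x,y,z],1)).as_quat()
E
python3 - <<'E'
from h import *
for n in("top","scene"):
    T=dict(np.load(n+"0.npz")); P=cloud(T); d=P-CC; a=d@o; b=d@s; z=P[...,2]
    g=(a>.13)&(a<.25)&(abs(b)<.13)&(z>.04)
    print(n,"x' hist",np.histogram(a[g],np.arange(.15,.235,.005))[0])
    k=g&(a>.187); q=P[k]; print(len(q),"knob a",np.percentile(a[k],[2,50,98]),"b",np.percentile(b[k],[2,50,98]),"z",np.percentile(z[k],[2,50,98]))
    pn=g&(a>.166)&(a<.185); print("panel b",np.percentile(b[pn],[1,99]),"z",np.percentile(z[pn],[2,98]))
k=CC+o*.207
for st,p,l in(("knob",k+[0,0,.067],0),("open",k+o*.18+[0,0,.067],0),("pin",CC+o*.24+[0,0,.05],.26),("ext",CC+o*.4+[0,0,.13],0)):
    for f in(1,-1): print(st,p,f,ctrl.ik(p,ori(o,l,f)))
ob=np.array([-np.cos(np.radians(81.4)),-np.sin(np.radians(81.4)),0])
for f in(1,-1):print("fin",ctrl.ik([.4925,-.284,.12],ori(ob,.26,f)))
E
```

```text
top x' hist [124 123 145  10 101 102 159   8   8   7   9  14  12  15   6   0]
76 knob a [0.18811876 0.20816865 0.2214246 ] b [-0.01640916 -0.00365608  0.00978853] z [0.07494879 0.08121978 0.08904698]
panel b [-0.10679182  0.1000144 ] z [0.04760996 0.09887136]
scene x' hist [112 119 272  35  80  93 520  25   7   8  10  17  15  19  25   0]
108 knob a [0.18859484 0.21171558 0.2228578 ] b [-0.00980018  0.0056901   0.01373314] z [0.06197868 0.07682886 0.08606138]
panel b [-0.10507063  0.10614522] z [0.04143822 0.09552652]
knob [0.51480883 0.18251451 0.067     ] 1 [ 0.34070359  0.40502006 -0.23594185  0.92983442  0.          1.77187358]
knob [0.51480883 0.18251451 0.067     ] -1 [ 0.34070359  0.40502006 -0.23594185  0.92983442  0.         -1.36971908]
open [0.53985999 0.00426626 0.067     ] 1 [ 0.00790236  0.39341621 -0.25373548  0.92364463  0.          1.43907235]
open [0.53985999 0.00426626 0.067     ] -1 [ 0.00790236  0.39341621 -0.25373548  0.92364463  0.         -1.70252031]
pin [0.51940154 0.14983566 0.05      ] 1 [ 0.1369269   0.41276719 -0.30193987  0.85680738  0.25999903  1.568003  ]
pin [0.51940154 0.14983566 0.05      ] -1 [ 0.1369269   0.41276719 -0.30193987  0.85680738  0.25999903 -1.57358965]
ext [ 0.54166924 -0.00860723  0.13      ] 1 [-0.01588885  0.34580965 -0.15203225  1.07295443  0.          1.41528113]
ext [ 0.54166924 -0.00860723  0.13      ] -1 [-0.01588885  0.34580965 -0.15203225  1.07295443  0.         -1.72631152]
fin [-0.6434804   0.51097212  0.04498553  1.23013913  0.22840078  1.06302043]
fin [-0.6434804   0.51097212  0.04498553  1.23013913  0.22840078 -2.07857222]
```

```bash
python3 - <<'E'
from h import *
k=CC+o*.209
ctrl.movep(k+[0,0,.22],ori(o,0))
c=camera("wrist"); save(c,"w1"); P=cloud(c); d=P-CC;a=d@o;b=d@s;z=P[...,2]
g=(a>.19)&(a<.25)&(abs(b)<.04)&(z>.055)&(z<.1)
print(g.sum(),"a",np.percentile(a[g],[2,50,98]),"b",np.percentile(b[g],[2,50,98]),"z",np.percentile(z[g],[2,98]))
g=(a>.167)&(a<.18)&(z>.085)&(z<.1); print("panel",np.percentile(b[g],[1,99]),np.median(z[g]))
print(monitor.read_state()["t"])
E
```

```text
1143 a [0.19103644 0.20550836 0.21867236] b [-0.01632222 -0.00352309  0.00906784] z [0.07251516 0.0858106 ]
panel [-0.10629664  0.09950681] 0.09327220845071774
2.7583
```

View pics/w1.png

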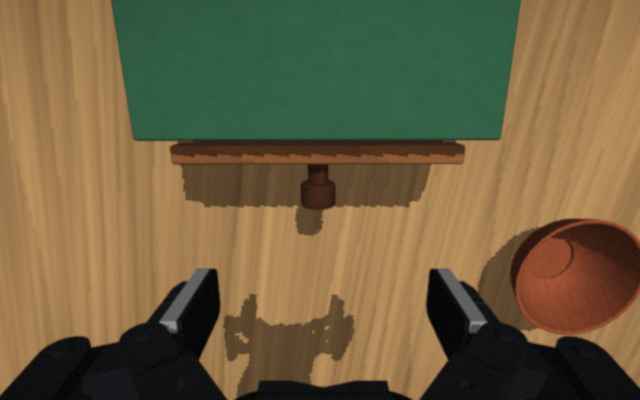

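The wrist view shows the knob head at about (318,193), centred between the fingers, with the bowl well clear at (580,275). Next I'll grip the knob and pull.

```bash
sed -i 's/^CC=.*/CC=np.array([.486,.3875,0])-.003*s/' h.py; python3 - <<'E'
from h import *
k=CC+o*.208; q=ori(o,0)
ctrl.move_l(k+[0,0,.067],q,feed=.12)
ctrl.move_gripper(.02,50)
st=monitor.read_state(); print(st["finger_gap"],st["grasp_force"],st["wrist_force"])
ctrl.move_l(k+o*.165+[0,0,.067],q,feed=.1)
st=monitor.read_state(); print(st["ee_pos"],st["wrist_force"]@o)
for x in np.arange(.170,.20,.003):
    ctrl.move_l(k+o*x+[0,0,.067],q,feed=.05); st=monitor.read_state(); f=st["wrist_force"]@o
    print(round(x,3),(st["ee_pos"]-k)@o,f,st["finger_gap"])
    if abs(f)>12: break
print(st["t"])
E
```

```text
0.026610669166106396 48.72076749801636 [-8.75564173 -2.46693255 12.17078168]
[0.53411089 0.01735645 0.06728374] 1.2608148794433438
0.17 0.17035380267717326 1.4575974804290173 0.026607212511312615
0.173 0.17328976131753943 1.5081824790962943 0.026101266095250486
0.176 0.17419444065280215 -15.91749856236419 0.026527627630960594
7.3167
```

```bash
python3 - <<'E'
from h import *
k=CC+o*.208; q=ori(o,0)
ctrl.move_l(k+o*.178+[0,0,.067],q,feed=.03); st=monitor.read_state(); print((st["ee_pos"]-k)@o,st["wrist_force"]@o)
ctrl.move_gripper(.08); 
ctrl.move_l(k+o*.176+[0,0,.2],q,feed=.2)
ctrl.movep(CC+o*.27+[0,0,.30],q)
c=camera("wrist"); save(c,"w2"); np.savez("w2.npz",**c); P=cloud(c); d=P-CC;a=d@o-.165;b=d@s;z=P[...,2]
h=cv2.cvtColor(c["pixels"],cv2.COLOR_RGB2HSV)
g=(abs(b)<.1)&(z>.09)&(z<.098)&(a>.1); print("panel a",np.percentile(a[g],[2,50,98]),"z",np.median(z[g]))
g=(abs(b)<.085)&(z>.040)&(z<.06)&(a>.005)&(a<.19); print("pin",g.sum(),"a",np.percentile(a[g],[1,99]),"b",np.percentile(b[g],[2,50,98]),"z",np.percentile(z[g],[50,98]))
if g.sum(): print("b=%.4f*a+%.4f"%tuple(np.polyfit(a[g],b[g],1)))
print(monitor.read_state()["t"])
E
```

```text
0.17432993881498884 -31.9310312510786
panel a [0.17691467 0.18291017 0.19008711] z 0.09325434097529575
pin 5035 a [0.00659305 0.17766233] b [-0.06878993  0.00221593  0.0679299 ] z [0.04942142 0.05850777]
b=-0.0119*a+0.0028
9.6583
```

View pics/w2.png

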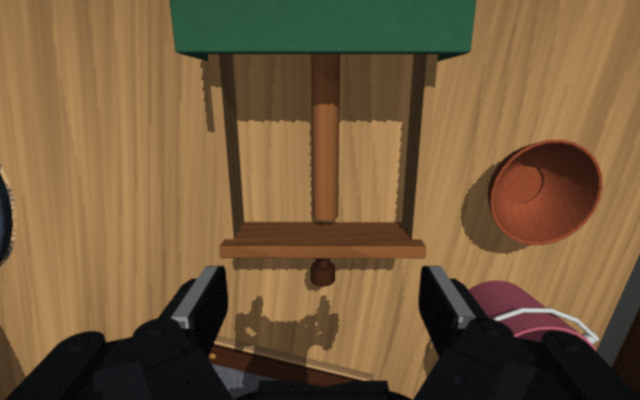

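The drawer is open. The pin runs along columns 312–339 from the chest top edge (row ~52) to its front end (row ~220), and the panel is at rows 222–258. I'll refine the pin axis and check the drawer gap.

```bash
python3 - <<'E'
from h import *
c=dict(np.load("w2.npz")); P=cloud(c); d=P-CC;a=d@o-.165;b=d@s;z=P[...,2]
g=(z>.11)&(z<.12)&(abs(b)<.1); print("chest front edge a",np.percentile(a[g],[99,99.9]))
print("ray edge",(ray(c,320,51,.115)-CC)@o-.165)
for v in(222,240,242,250): r=ray(c,320,v,.094); print(v,(r-CC)@o-.165)
hs=cv2.cvtColor(c["pixels"],cv2.COLOR_RGB2HSV); print("hsv pin",hs[150,325],"floor",hs[150,280],hs[100,325],hs[100,280],"panel",hs[232,325])
m=(abs(b)<.03)&(z>.036)&(z<.06)&(a>.02)&(a<.155); print(m.sum(),"ztop",np.percentile(z[m],[50,90,99]))
# left/right edges per row from saturation step -> rays on axis height .037
for v in range(65,216,15):
    row=np.where(m[v,280:370])[0]+280
    if len(row)>5:
        l,r=ray(c,row.min()-.5,v,.037),ray(c,row.max()+.5,v,.037); e=(l+r)/2
        print(v,row.min(),row.max(),"a %.3f b %.4f w %.4f"%((e-CC)@o-.165,(e-CC)@s,np.linalg.norm(l-r)))
for v in(216,219,221): print("end",v,(ray(c,325,v,.037)-CC)@o-.165)
col=z[:,325]; print(np.round(col[200:236:2],3))
E
```

```text
chest front edge a [-0.00296273 -0.00276662]
ray edge -0.003482212942676338
222 0.15123308852061831
240 0.1705845459298649
242 0.17277405549028532
250 0.1816128200061146
hsv pin [ 13 160 139] floor [ 17 126 168] [ 12 159  74] [ 16 129  95] panel [ 12 164  87]
3422 ztop [0.04925566 0.05135955 0.05234919]
95 311 338 a 0.031 b 0.0017 w 0.0292
110 311 338 a 0.046 b 0.0018 w 0.0296
125 312 338 a 0.062 b 0.0024 w 0.0289
140 312 338 a 0.078 b 0.0024 w 0.0292
155 312 338 a 0.094 b 0.0025 w 0.0296
170 312 337 a 0.111 b 0.0020 w 0.0289
185 312 337 a 0.128 b 0.0020 w 0.0292
200 312 337 a 0.146 b 0.0021 w 0.0296
end 216 0.16507447997649086
end 219 0.16876081733258672
end 221 0.17122940647591148
[0.052 0.052 0.052 0.051 0.052 0.051 0.051 0.05  0.052 0.051 0.021 0.023
 0.031 0.038 0.043 0.05  0.057 0.062]
```

```bash
sed -i 's/^CC=.*/CC=np.array([.486,.3875,0])-.003*s-.003*o/' h.py; python3 - <<'E'
from h import *
c=dict(np.load("w2.npz")); p=-c["R"].T@c["t"]; st=monitor.read_state(); d=p-st["ee_pos"]; print("cam rel",d@o,d@s,d[2], "view",c["R"][2])
for u,v,zz in((325,219,.052),(325,220,.052),(325,221,.022)): print((ray(c,u,v,zz)-CC)@o-.165)
E
```

```text
cam rel -0.07840382817355362 0.0012322841641757927 0.1283692610224021 view [ 0.040353   -0.2987401  -0.95348098]
0.1663123266465292
0.16749807314736234
0.1797728643842951
```

```bash
cat >> h.py <<'E'
L=np.radians(15); SG=.049; BP=.0021
def pinpose(ac,zc,th,out=o):   # th deg front-up
    t=np.radians(th); C=CC+out*(.165+ac)+s*BP+np.array([0,0,zc]); return tcp(C,t,out)
def tcp(C,t,out):
    u=np.array([0,0,1]); ax=out*np.cos(t)+u*np.sin(t); n=-out*np.sin(t)+u*np.cos(t)
    return C+SG*ax+.004*n, ori(out,L-t)
E
python3 - <<'E'
from h import *
def rep(n):
    st=monitor.read_state(); print(n,round(st["t"],2),st["ee_pos"].round(4),st["wrist_force"].round(1),round(st["finger_gap"],4),round(st["grasp_force"],1))
p,q=pinpose(.026,.037,0)
ctrl.move_gripper(.07)
ctrl.movep(p+[0,0,.12],q); rep("hover")
ctrl.move_l(p+[0,0,.02],q,feed=.12); ctrl.move_l(p,q,feed=.05); rep("down")
ctrl.move_gripper(.02,60); rep("grip")
for w in((.031,.052,5),(.033,.068,10),(.036,.084,15)):
    ctrl.move_l(*pinpose(*w),feed=.04); rep(w)
c=camera("scene"); save(c,"s2")
cv2.imwrite("pics/s2c.png",cv2.resize(c["pixels"][100:280,220:500,::-1],None,fx=2.8,fy=2.8))
E
```

```text
hover 10.55 [0.5187 0.1523 0.1621] [-0.1  0.2  1.1] 0.0701 0.0
down 12.08 [0.518  0.1527 0.0408] [-0.2  0.5  0.7] 0.0701 0.0
grip 12.54 [0.5183 0.1528 0.0415] [-1.1 -0.7  6. ] 0.0279 58.8
(0.031, 0.052, 5) 13.18 [0.5186 0.1483 0.0601] [-0.2  0.  -1.4] 0.0282 59.1
(0.033, 0.068, 10) 13.84 [0.5188 0.1473 0.0803] [-0.5  0.7 -2.3] 0.0281 59.2
(0.036, 0.084, 15) 14.5 [0.519  0.1456 0.1004] [-0.9  0.1 -2.2] 0.028 59.2
```

View pics/s2c.png

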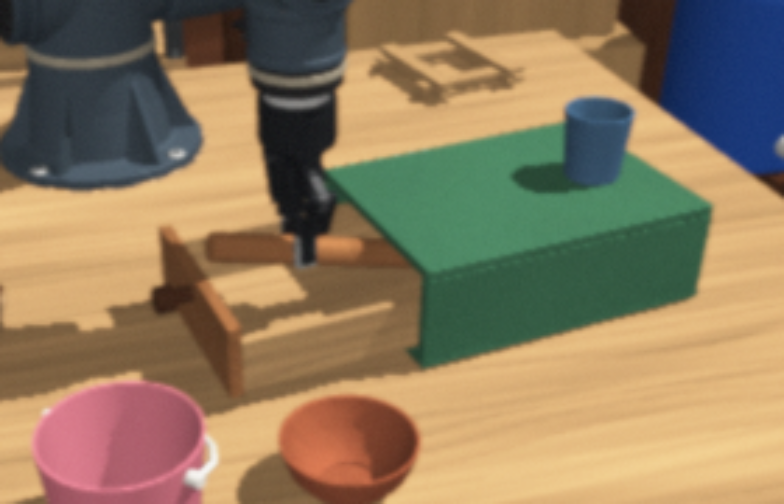

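The crop shows the pin held at about (305,245), front end (210,245) raised above the panel and rear still under the top; forces are low. Now I'll draw it out.

```bash
python3 - <<'E'
from h import *
def rep(n):
    st=monitor.read_state(); print(n,round(st["t"],2),st["ee_pos"].round(4),st["wrist_force"].round(1),round(st["finger_gap"],4)); return np.abs(st["wrist_force"]).max()
for D in(.03,.06,.09,.12,.16):
    ctrl.move_l(*pinpose(.036+D*np.cos(L),.084+D*np.sin(L),15),feed=.08)
    if rep(D)>8: print("STOP"); break
else:
    ctrl.move_l(*pinpose(.036+D*np.cos(L)+.02,.22,15),feed=.12); rep("lift")
    c=camera("scene"); save(c,"s3"); np.savez("s3.npz",**c); c=camera("top"); save(c,"t3")
E
```

```text
0.03 15.07 [0.5233 0.1163 0.1084] [ 0.5 -0.4 -2.2] 0.028
0.06 15.6 [0.5273 0.0877 0.1162] [-0.3 -0.3 -1.1] 0.0279
0.09 16.12 [0.5313 0.059  0.1239] [-0.5  0.2 -1.8] 0.0278
0.12 16.65 [0.5353 0.0303 0.1316] [ 0.6  0.1 -2. ] 0.028
0.16 17.3 [ 0.5406 -0.0078  0.1419] [-0.2  0.3 -1. ] 0.028
lift 18.26 [ 0.5431 -0.0272  0.2358] [-0.7 -0.2 -0.5] 0.0279
```

View pics/s3.png

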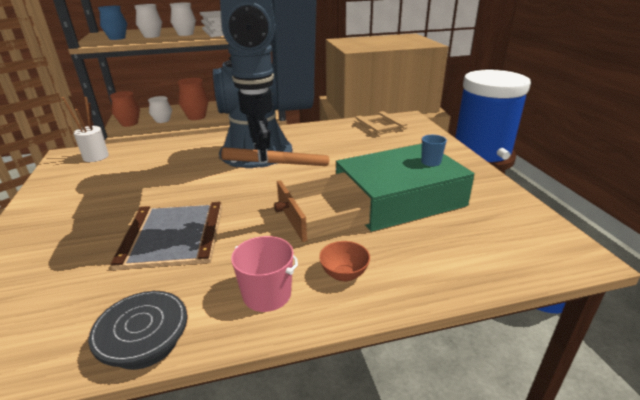

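The pin is free, spanning (222,155)–(328,160), and the drawer has stayed open. Next is the move to the board, then a check.

```bash
cat >> h.py <<'E'
ob=np.array([-np.cos(np.radians(81.4)),-np.sin(np.radians(81.4)),0]); BC=np.array([.4925,-.2845,.118])
E
python3 - <<'E'
from h import *
ctrl.movep(*tcp(BC+[0,0,.1],0,ob)); ctrl.move_l(*tcp(BC,0,ob),feed=.08); ctrl.pause(.4)
st=monitor.read_state(); print(st["t"],st["ee_pos"],tcp(BC,0,ob)[0],st["wrist_force"],st["finger_gap"])
for n in("top","scene"):
    c=camera(n); save(c,n+"4"); np.savez(n+"4.npz",**c); P=cloud(c); d=P-BC; a=d@ob; b=d@np.array([-ob[1],ob[0],0]); z=P[...,2]
    hs=cv2.cvtColor(c["pixels"],cv2.COLOR_RGB2HSV)
    g=(abs(a)<.17)&(abs(b)<.05)&(z>.085)&(z<.16)&(hs[...,1]>90)&(hs[...,2]>60)
    k,l,s_,_=cv2.connectedComponentsWithStats(cv2.morphologyEx(g.astype(np.uint8),cv2.MORPH_OPEN,np.ones((2,2))))
    print(n,g.sum(),"a",np.percentile(a[g],[.5,99.5]),"b",np.percentile(b[g],[2,98]))
    for lo in np.arange(-.15,.15,.03):
        m=g&(a>=lo)&(a<lo+.03)
        if m.sum()>8: print("  %.3f n%d b %.4f z max %.4f med %.4f"%(a[m].mean(),m.sum(),b[m].mean(),np.percentile(z[m],95),np.median(z[m])))
E
```

```text
21.35 [ 0.48520477 -0.33294714  0.12206968] [ 0.48517277 -0.33294906  0.122     ] [-0.24911099 -0.1859105  -1.91758145] 0.02816118383700037
top 625 a [-0.13638093  0.07289789] b [-0.01323517  0.01407401]
  -0.130 n59 b -0.0002 z max 0.1332 med 0.1273
  -0.106 n88 b -0.0003 z max 0.1341 med 0.1297
  -0.075 n91 b -0.0005 z max 0.1341 med 0.1290
  -0.046 n88 b -0.0002 z max 0.1350 med 0.1303
  -0.015 n91 b -0.0008 z max 0.1348 med 0.1295
  0.015 n91 b -0.0002 z max 0.1349 med 0.1294
  0.045 n86 b 0.0007 z max 0.1338 med 0.1301
  0.067 n31 b 0.0051 z max 0.1339 med 0.1314
scene 1170 a [-0.13663772  0.14116115] b [-0.00375812  0.01972049]
  -0.129 n93 b 0.0093 z max 0.1314 med 0.1231
  -0.105 n133 b 0.0114 z max 0.1317 med 0.1238
  -0.075 n135 b 0.0112 z max 0.1317 med 0.1247
  -0.045 n139 b 0.0114 z max 0.1325 med 0.1251
  -0.015 n129 b 0.0113 z max 0.1326 med 0.1246
  0.014 n142 b 0.0114 z max 0.1323 med 0.1246
  0.041 n57 b 0.0118 z max 0.1410 med 0.1292
  0.076 n98 b 0.0156 z max 0.1328 med 0.1225
  0.105 n135 b 0.0120 z max 0.1329 med 0.1254
  0.131 n109 b 0.0112 z max 0.1329 med 0.1256
```

View pics/scene4.png

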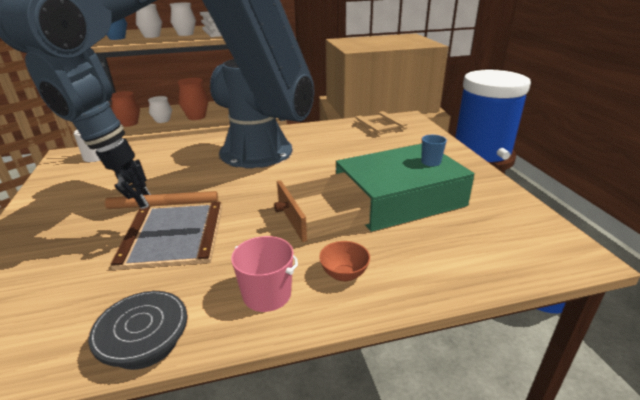

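View pics/top4.png

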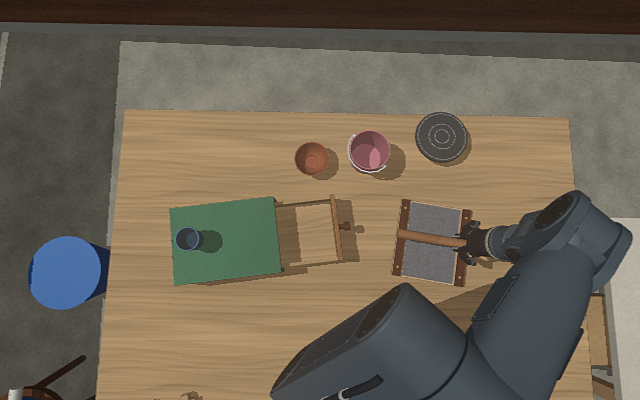

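The pin spans top-view (398,235)–(~470,243), across both rails. It is level within about 1 mm, centred within about 2 mm, and its underside is roughly 80 mm above the rails. The cup, bowl and bucket haven't moved.

```bash
python3 -c "
from h import *
print(np.abs(monitor.read_state()['dq']).max()); print(ctrl.close_job())"
```

```text
0.0021424509283255668
the job is handed in; nothing more can be done
None
```

The job is handed in, with no verdict returned: the drawer is out at its stop and the gripper holds the pin level and steady across both rails, about 80 mm above them, with the cup, bowl and bucket where they were.

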